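# Lock the frame warmer's air bowl with its pin and set the fan to two

## Task

Get the optician's frame warmer ready: turn its black air bowl by the yellow fin until the hole in the bowl's steel lug lies over the orange-ringed hole in the housing, then take the red-handled locking pin from its stand and push it down through both holes until its collar sits on the lug. Only after that, turn the fan dial two clicks clockwise from off, to the two-dot mark, and let go. Leave the spectacles and the other things on the bench where they are.

Things in the scene. Friction and masses are not known exactly. Their poses are not given: they have to be found in the camera images.
- bowl_axis (a point): Point on the vertical turning axis of the air bowl, level with the top face (deck) of the warmer; its x and y axes are the warmer's (they do not turn with the bowl). The warmer is a fixed white housing 200 (its x) by 280 (its y) by 100 mm high; this point lies 15 mm to -x and 55 mm to +y of the middle of the deck. The bowl is black, 94 mm across at the rim, its rim 50 mm above the deck.
- base_hole (a point): Centre of the mouth of the locking hole in the deck (100 mm above the bench), 75 mm from the bowl axis towards the warmer's +x; bore 15.5 mm, straight down, 40 mm deep, ringed in orange; hidden under the lug when that is aligned. Axes as the warmer's.
- lug_hole (a point): Centre of the hole (bore 15.5 mm, through) in the steel lug that sticks out of the bowl's foot, at the lug's top face; 75 mm from the bowl axis. The lug is 36 mm wide, 12 mm thick, its top 13.5 mm above the deck. Turns with the bowl.
- bowl_fin (a point): Grip point in the yellow upright fin of the bowl, opposite the lug, 68 mm from the bowl axis and 31 mm above the deck. The fin is 10 mm thick (along this point's y, tangential to the bowl), 34 mm long (along this point's x, radial; from 49 to 83 mm from the axis) and reaches from 1.5 to 45 mm above the deck. Turns with the bowl.
- bowl (a joint): Angle of the bowl, rad: 0 = holes in line; positive = the bowl is turned clockwise seen from above, so it must be turned back anticlockwise by this angle. It starts at 0.4 to 1.2; stops at -0.15 and 1.5. Stays where it is left (friction about 0.06 N m).
- pin_handle (a point): Middle of the red round handle of the loose locking pin (60 g), 66 mm above the pin's tip. Handle 20 mm in diameter and 42 mm high; below it a collar 26 mm in diameter, 4 mm thick, whose underside is 26 mm below this point; below that a steel shank 12 mm in diameter and 40 mm long, tapering over the last 10 mm to a 6 mm tip. z along the pin, upwards. It starts upright in the stand. In the lug, collar down, this point is 39.5 mm above the deck.
- pin_tip (a point): Tip of the pin, 66 mm below the handle's middle.
- stand_top (a point): Centre of the top of the fixed grey pin stand (80 by 80 by 55 mm), the mouth of its 17 mm hole in which the pin stands, collar resting on the top. The stand may be on the left or on the right of the warmer.
- dial_grip (a point): Grip point of the black fan dial, on its vertical axis, 30 mm above the deck. Its bar grip is 12 mm thick (along this point's y), 50 mm long (along this point's x) and reaches from 9 to 43 mm above the deck; the end with the white line is the pointer (+x). Turns with the dial.
- dial (a joint): Angle of the fan dial, rad, growing clockwise seen from above. It clicks into four places: 0 = off (red dot, pointer to the warmer's +x), 0.45 = one white dot, 0.90 = two dots, 1.35 = three dots (the dots of a place stand in a row outwards); starts at off. About 0.05 N m carries it over a click; take it firmly (15 N or more); let go within 0.1 rad of a place it settles into it.
- glasses: Folded red spectacles (30 g), 126 mm wide, standing in front of the warmer; bystander. Origin under the middle of the front.
- lens_tray: Blue tray, 100 by 100 by 30 mm, with two lenses; bystander, at the side of the warmer where the pin stand is not. Origin under its centre.
- cleaner: Clear bottle, 52 mm in diameter, 150 mm high; bystander. Origin under its centre.
- screwdriver: Screwdriver, 150 mm long, lying; bystander.
- case: Black spectacle case, 65 by 160 by 45 mm; bystander. Origin under its centre.
Mind the look-alikes: they are no part of the job. Leave any blue look-alike of the part that bears pin_handle alone.

How it is judged:
By the outcome, as a careful person would: the job done as asked, in the order asked, and still so for the second after the job is handed in, with the robot touching nothing.
It also fails if it takes over 66 s, if anything falls off the work surface, if the arm or the gripper's body presses on something with over 40 N, if the wrist force passes 120 N, or if a joint passes its speed limit or range.

## Robot

A 6-joint arm with a two-finger parallel gripper is mounted at the origin on the work surface. World frame = base frame: x ahead of the robot, y to its left, z up, the work surface at z = 0. Lengths are in mm, angles in degrees, forces in N, time in s.
With the tool pointing down it reaches from about 350 to 850 mm from the base axis. Payload 8.1 kg.
Tool frame: the origin (TCP) lies at the very end of the fingers, on their centre line; the grasp point (between the pads) lies 19 mm behind it; z points along the fingers, y is the direction in which the jaws open and shut (so a half turn about z gives the same grasp; the last joint's range is limited). The gripper opens to 85 mm and grips with 20 to 120 N. Pads are 22 mm wide; open, the fingers measure 114 mm over their backs; the gripper's body (76 mm by 85 mm) begins 54 mm behind the grasp point. The pads swing forward as they close: fully open they stand 13 mm farther back than shut.
Start: joints at [66.841, 7.471, 85.268, -0, 87.261, -4.893], TCP at [188.035, 569.779, 231.292] pointing down, gripper open.
Joint ranges: [-169.43, 169.43], [-51.17, 129.36], [1.28, 143.12], [-76.62, 256.62], [0, 156.53], [-152.29, 152.29]. Speed limits (degrees/s): [136.94, 136.94, 159.86, 180, 180, 180].

## Interface

Orientations are given as [roll, pitch, yaw] about the fixed x, y, z axes, in that order (R = Rz(yaw) Ry(pitch) Rx(roll)).
In Python, from bench import r, eyes gives the robot as it stands. The module is installed in compiled form; this text tells all that it offers.
- The arm moves only by the tool play_rows, never from a script. Its argument "deltas" is a list of rows, each a list of 3 entries, a list of its own where there are three numbers: the shift along the tool's x, y, z in m, then the turn, a rotation vector about the tool's x, y, z in rad, then the closure, from 0 (fully open) to 1 (shut). A call has 1 to 8 rows; each row shifts and turns the pose as measured when the row begins, along the tool's axes as they then stand; what a row does not reach is not made up. A row lasts 1/8 s, in which the tool goes at most 62.5 mm and 10.7 degrees, less where a joint would pass 70% of its speed; a pose out of reach is approached as far as the arm can. A call with a gripper value outside its range is refused whole. The fingers move at their own pace and stop on an object; "force" is the grip in N (left out, the last holds). Time passes only in rows, so rows that do not move let the fingers close. It gives the time, the measured TCP pose, the force and the opening at its end, in the units of the state.
- r.sense(): the state, without advancing time (a new reading comes with each control period).
- eyes.snapshot(name): name is "scene" or "side" or "wrist"; returns the picture (420x560x3 uint8, red, green, blue); there is no depth.
- eyes.get_calibration(name): a dict with "mtx" (3x3 intrinsics, pixels), "R" (3x3) and "t" (3): a world point X has camera coordinates R X + t; the wrist camera has in their place "T_tool_cam" (4x4, takes a point from camera to tool coordinates, whose origin is the TCP and whose axes are the flange's). Camera axes: x right, y down, z forward; pixel columns grow to the right and rows downward; lengths in mm; the calibration is good to about 2 mm. A picture is of the moment at which its call begins: read the wrist's pose just before it. get_calibration takes no time and is no camera call.
- r.hand_in(): hands the job in, once; it reports no verdict.
The state is a dict: "time": time; "joint_pos": joint angles; "qd": joint speeds; "joint_efforts": joint torques, N m; "tool_pos": TCP position; "tcp_rot": TCP orientation; "ft_force": force on the tool from outside, world axes, zero at the start; "wrist_torque": the same for the moment, N m; "finger_gap": finger opening in mm.
Only numpy, scipy, OpenCV 4.12 (cv2) and the standard library are available. Lean on these libraries where they do the work, as an engineer would, in place of code of your own. Each camera call takes 0.05 s, during which the arm holds its last target. There are 200 camera calls.

## Working session

There is one attempt and no reset: what is moved stays moved. The work goes in short steps, Python scripts to look and compute and a tool call to move; the robot and the scene stay as the last step left them, time stands still between calls to the robot, and variables do not carry over. Pictures are saved under pics/ and viewed, about 8 in all and at most 12, crops included, and the job is handed in when it is done.

Besides the shell and the picture viewer there is one more tool, called after "Emit:" by a JSON object that holds its "op" and its "data". play_rows: Moves the arm, as the interface text tells. Its arguments: {"type":"object","properties":{"deltas":{"type":"array"},"force":{"type":"number"}},"required":["deltas"]}

```bash
mkdir -p pics; cat > h.py <<'E'
import numpy as np, cv2
from bench import r, eyes
from scipy.spatial.transform import Rotation as Ro
def snap(n,f=None):
    s=r.sense(); im=eyes.snapshot(n)
    if f: cv2.imwrite('pics/'+f,im[:,:,::-1])
    return s,im
def cam(n,s=None):
    c=eyes.get_calibration(n); K=np.array(c['mtx'])
    if n=='wrist':
        T=np.array(c['T_tool_cam']); Rt=Ro.from_euler('xyz',s['tcp_rot'],degrees=True).as_matrix()
        Rw=Rt@T[:3,:3]; o=Rt@T[:3,3]+np.array(s['tool_pos']); return K,Rw.T,-Rw.T@o
    return K,np.array(c['R']),np.array(c['t'])
def ray(c,uv,z):
    K,R,t=c; o=-R.T@t; d=R.T@np.linalg.inv(K)@np.array([uv[0],uv[1],1.]); return o+d*(z-o[2])/d[2]
def proj(c,X):
    K,R,t=c; p=K@(R@np.array(X)+t); return p[:2]/p[2]
E
python3 - <<'E'
from h import *
a=[]
for n in('scene','side','wrist'):
    s,im=snap(n); cv2.imwrite(f'pics/0{n}.png',im[:,:,::-1]); a.append(im)
    c=cam(n,s); print(n,-c[1].T@c[2], c[1][2],c[0][0,0])
print(s)
E
```

```text
scene [1141.58340668  635.95814355  832.61331102] [-0.49938251 -0.57810489 -0.64529981] 437.35106318036605
side [ -63.69541749 -700.9986509   869.21072378] [ 0.50601939  0.57498596 -0.64291175] 451.32286431757996
wrist [108.83140707 596.16330309 373.85319199] [ 0.30389363 -0.10263577 -0.94716132] 370.7467832561515
{'time': 0.1, 'joint_pos': array([ 6.68409778e+01,  7.50978234e+00,  8.53230707e+01,  8.07017575e-04,
        8.72625037e+01, -4.89157801e+00]), 'qd': array([ 0.02911733, -0.15581293, -0.08354916, -0.02531314, -0.02217708,
       -0.00617863]), 'joint_efforts': array([ 2.15638800e-03, -5.70939231e+01, -5.01950812e+01, -1.43592683e-05,
        7.89251615e-03, -2.23262134e-05]), 'tool_pos': array([187.83460396, 569.31677479, 230.359455  ]), 'tcp_rot': array([-1.79905059e+02, -8.93420315e-03,  1.61732509e+02]), 'ft_force': array([ 0.43813852,  0.03773946, -0.41559981]), 'wrist_torque': array([ 0.03551845,  0.02665403, -0.02289125]), 'finger_gap': 85.48072598572233}
```

View pics/0scene.png

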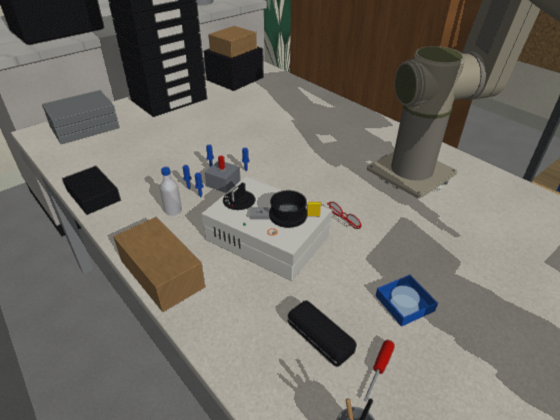

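View pics/0side.png

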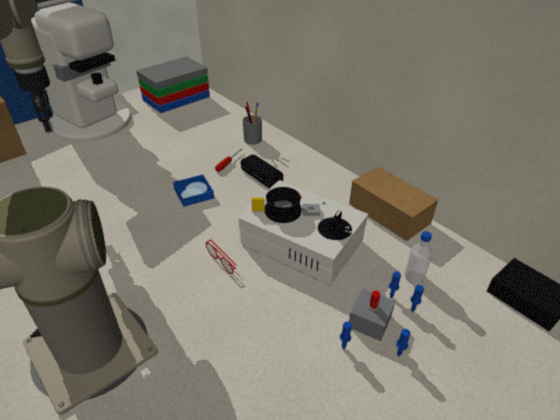

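Scene view: warmer centred near (267,225), bowl (288,205), yellow fin (314,209), orange ring (272,232), dial (239,197), red pin (221,161) in its grey stand, four loose blue look-alikes around. The side view agrees: red pin (374,298), fin (258,205).

```bash
python3 - <<'E'
from h import *
a=cam('scene');b=cam('side')
for n,p,q,z in [('bowlrim',(288,199),(283,196),150),('fin',(314,209),(258,205),130),('pin',(221,160),(374,298),88),('dial',(240,192),(336,224),130),('ring',(272,232),None,100),('glasses',(345,215),(221,257),20),('tray',(406,300),(194,190),15)]:
    print(n,z,ray(a,p,z).round(),ray(b,q,z).round() if q else '')
for p in [(204,212),(291,252),(330,214)]: print('deckcorner sc',ray(a,p,100).round())
for p in [(241,217),(329,252),(367,214)]: print('deckcorner sd',ray(b,p,100).round())
i1=cv2.imread('pics/0scene.png')[140:280,160:340];i2=cv2.imread('pics/0side.png')[180:370,235:435]
f=lambda i:cv2.resize(i,(400,int(400*i.shape[0]/i.shape[1])),interpolation=cv2.INTER_CUBIC)
A,B=f(i1),f(i2);H=max(len(A),len(B))
P=lambda i:cv2.copyMakeBorder(i,0,H-len(i),0,0,0)
cv2.imwrite('pics/1.png',np.hstack([P(A),P(B)]))
print(eyes.get_calibration('wrist'))
E
```

```text
bowlrim 150 [547. -11. 150.] [552.  -5. 150.]
fin 130 [507.  44. 130.] [494.  28. 130.]
pin 88 [ 521. -353.   88.] [ 518. -352.   88.]
dial 130 [ 607. -136.  130.] [ 596. -156.  130.]
ring 100 [623.  16. 100.] 
glasses 20 [358.  29.  20.] [368.  28.  20.]
tray 15 [475. 332.  15.] [474. 329.  15.]
deckcorner sc [ 709. -160.  100.]
deckcorner sc [634.  99. 100.]
deckcorner sc [462.  60. 100.]
deckcorner sd [451.  47. 100.]
deckcorner sd [ 535. -194.  100.]
deckcorner sd [ 715. -159.  100.]
{'mtx': array([[370.74678326,   0.        , 273.53949005],
       [  0.        , 370.74678326, 211.22134309],
       [  0.        ,   0.        ,   1.        ]]), 'T_tool_cam': array([[-1.56821107e-03, -9.47112565e-01, -3.20897695e-01,
         8.34592288e+01],
       [ 9.99998760e-01, -1.43984866e-03, -6.37307055e-04,
         4.91959264e-01],
       [ 1.41557404e-04, -3.20898296e-01,  9.47113649e-01,
        -1.43481737e+02],
       [ 0.00000000e+00,  0.00000000e+00,  0.00000000e+00,
         1.00000000e+00]])}
```

View pics/1.png

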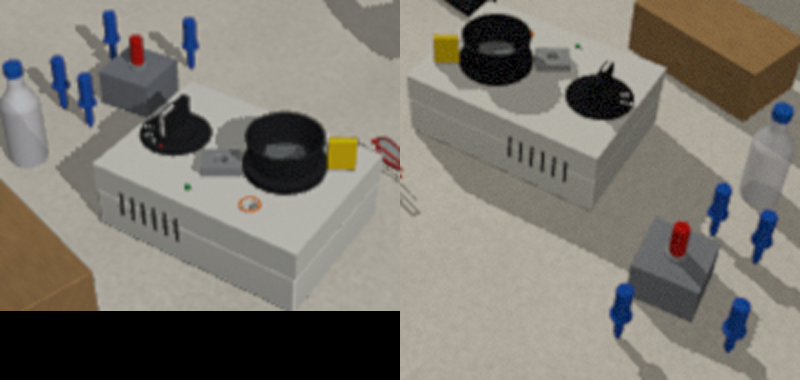

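The red pin, at side (374,298), is the only red-handled one and the only one standing in the grey stand. The four blue ones stand free and are look-alikes. The stand is on the warmer's -y side. Next I move above the warmer for a wrist view.

Emit:
{"op": "play_rows", "data": {"deltas": [[[-0.035,-0.029,-0.006],[0,0,0],0],[[-0.035,-0.029,-0.006],[0,0,0],0],[[-0.035,-0.029,-0.006],[0,0,0],0],[[-0.035,-0.029,-0.006],[0,0,0],0],[[-0.035,-0.029,-0.006],[0,0,0],0],[[-0.035,-0.029,-0.006],[0,0,0],0],[[-0.035,-0.029,-0.006],[0,0,0],0],[[-0.035,-0.029,-0.006],[0,0,0],0]]}}

```text
time: 1.15
tool_pos: [383.8, 253.3, 276.7]
tcp_rot: [-179.6, -0.1, 162.1]
ft_force: [0.4, 0.5, -0.4]
finger_gap: 85.2
```

Emit:
{"op": "play_rows", "data": {"deltas": [[[-0.035,-0.029,-0.006],[0,0,0],0],[[-0.035,-0.029,-0.006],[0,0,0],0],[[-0.035,-0.029,-0.006],[0,0,0],0],[[-0.035,-0.029,-0.006],[0,0,0],0],[[-0.035,-0.029,-0.006],[0,0,0],0],[[-0.035,-0.029,-0.006],[0,0,0],0],[[-0.035,-0.029,-0.006],[0,0,0],0],[[0,0,0],[0,0,0],0]]}}

```text
time: 2.15
tool_pos: [559.0, -27.9, 319.0]
tcp_rot: [-179.6, -0.2, 161.9]
ft_force: [-0.3, 0.8, 0.2]
finger_gap: 85.3
```

```bash
python3 - <<'E'
from h import *
s,im=snap('wrist','2.png'); np.save('s2.npy',s,allow_pickle=True)
print(s['time'],s['tool_pos'],s['tcp_rot'],s['joint_pos'])
E
```

```text
2.15 [559.00527505 -27.86278095 319.00626993] [-179.6035605    -0.19077809  161.85642888] [ -7.86908335   0.37162142  83.6263436   -0.35819054  96.26034354
 -79.76442912]
```

View pics/2.png

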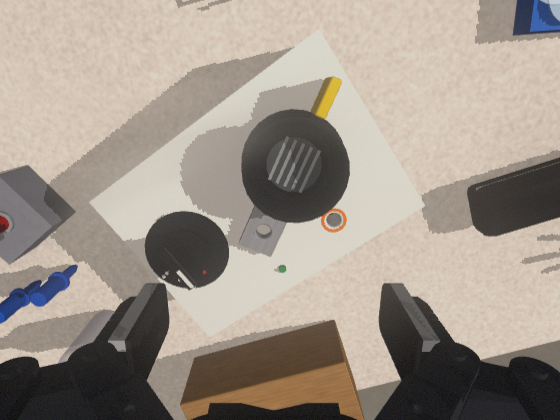

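Wrist view: orange ring (334,219), lug hole (264,230), fin (327,97), bowl rim centre (295,165), dial disc (187,249) with its white line at (186,278), red pin just at the left edge. Deck corners (90,203), (320,31), (423,204), (210,335). I'll refine these with masks.

```bash
python3 - <<'E'
from h import *
s=np.load('s2.npy',allow_pickle=True).item(); im=cv2.imread('pics/2.png'); c=cam('wrist',s)
hsv=cv2.cvtColor(im,cv2.COLOR_BGR2HSV)
def big(m):
    k,_=cv2.findContours(m,cv2.RETR_EXTERNAL,cv2.CHAIN_APPROX_NONE); return max(k,key=cv2.contourArea)
def box(m,x,y,w,h):
    z=np.zeros_like(m); z[y:y+h,x:x+w]=m[y:y+h,x:x+w]; return z
o=big(box(cv2.inRange(hsv,(5,120,120),(18,255,255)),310,195,50,50)); e=cv2.fitEllipse(o); ring=ray(c,e[0],100)
y=big(box(cv2.inRange(hsv,(20,120,80),(35,255,255)),290,60,70,70)); 
fr=cv2.minAreaRect(y); print('fin rect',fr)
d=big(box(cv2.inRange(im,(0,0,0),(60,60,60)),230,100,130,122)); (bx,by),br=cv2.minEnclosingCircle(d); print('rim px',bx,by,br)
rim=ray(c,(bx,by),150)
C=[ray(c,p,100)[:2] for p in[(90,203),(320,31),(423,204),(210,335)]]
mid=np.mean(C,0)
ey=((C[1]-C[0])+(C[2]-C[3])); yaw=np.arctan2(ey[1],ey[0])-np.pi/2
ex2=(C[3]-C[0])+(C[2]-C[1]); yaw2=np.arctan2(ex2[1],ex2[0])
print('corners',np.round(C),np.degrees([yaw,yaw2]))
yaw=(yaw*280+yaw2*200)/480
R=np.array([[np.cos(yaw),-np.sin(yaw)],[np.sin(yaw),np.cos(yaw)]])
print('axis from: corners',mid+R@[-15,55],'ring',ring[:2]-R@[75,0],'rim',rim[:2])
v=hsv[...,2]
lh=ray(c,(264,230),113.5); print('lughole',lh,'ring',ring)
print('dial disc',ray(c,(187,249),109))
for a,b in[((264,230),(295,165))]:0
ax=(mid+R@[-15,55]+ring[:2]-R@[75,0]+rim[:2])/3; print('ax',ax)
l=lh[:2]-ax; print('lug r',np.hypot(*l),'angle',np.degrees(yaw-np.arctan2(l[1],l[0])))
f=ray(c,fr[0],130)[:2]-ax; print('fin r',np.hypot(*f),'angle',np.degrees(yaw-np.arctan2(-f[1],-f[0])))
crop=cv2.resize(im[195:300,140:350],None,fx=3.6,fy=3.6,interpolation=cv2.INTER_CUBIC); cv2.imwrite('pics/3.png',crop)
E
```

```text
fin rect ((326.4000244140625, 96.69999694824219), (15.652474403381348, 42.93250274658203), 26.56505012512207)
rim px 290.5 176.0 46.70395278930664
corners [[ 528. -218.]
 [ 448.   51.]
 [ 635.  107.]
 [ 717. -159.]] [16.82316494 16.95437047]
axis from: corners [551.70485112  -6.51318713] ring [551.9744897   -6.59141963] rim [553.59777106 -11.58754519]
lughole [607.02574289 -55.0048363  113.5       ] ring [623.74393796  15.18348099 100.        ]
dial disc [ 603.86942456 -138.95279305  109.        ]
ax [552.42570396  -8.23071732]
lug r 71.89563587124059 angle 57.4634484365288
fin r 68.54941643389537 angle 58.9617489029172
```

View pics/3.png

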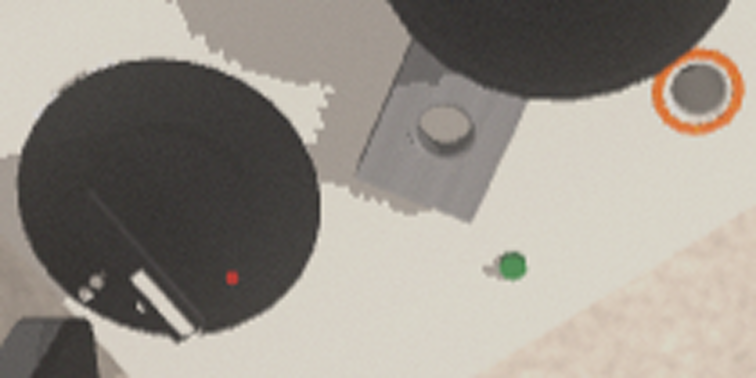

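Emit:
{"op": "play_rows", "data": {"deltas": [[[0,0,0],[0,0,0.136],0],[[0,0,0],[0,0,0.136],0],[[0,0,0],[0,0,0.136],0],[[0.0437,0.0057,0.02],[0,0,0],0],[[0.0437,0.0057,0.04],[0,0,0],0],[[0,0,0.04],[0,0,0],0],[[0,0,0],[0,0,0],0]]}}

```text
time: 3.08
tool_pos: [494.6, 48.8, 215.1]
tcp_rot: [-179.6, -0.3, 138.1]
ft_force: [0.4, 0.3, -0.3]
finger_gap: 85.4
```

```bash
cat >> h.py <<'E'
def go(x,y,z,yaw):
    s=r.sense(); R=Ro.from_euler('xyz',s['tcp_rot'],degrees=True); T=Ro.from_euler('xyz',[180,0,yaw],degrees=True)
    print('t',s['time'],'pos',np.round(s['tool_pos'],1),'rpy',np.round(s['tcp_rot'],2),'gap',round(float(s['finger_gap']),1),'J1/6',s['joint_pos'][[0,5]].round())
    d=np.array([x,y,z])-s['tool_pos']
    print(' rotvec(tool)',(R.inv()*T).as_rotvec().round(4),' shift now-frame',R.inv().apply(d).round(1),' shift after-turn',T.inv().apply(d).round(1))
E
python3 -c "
from h import *
go(500.9,38.4,114,138.6)"
```

```text
t 3.075 pos [494.6  48.8 215.1] rpy [-179.59   -0.3   138.11] gap 85.4 J1/6 [ -0. -48.]
 rotvec(tool) [-0.0072 -0.0052 -0.0085]  shift now-frame [-12.2  -2.8 101.1]  shift after-turn [-11.6  -3.6 101.1]
```

Emit:
{"op": "play_rows", "data": {"deltas": [[[-0.0116,-0.0036,0.02],[-0.007,-0.005,-0.008],0],[[0,0,0.03],[0,0,0],0],[[0,0,0],[0,0,0],0]]}}

```text
time: 3.45
tool_pos: [503.1, 39.3, 170.1]
tcp_rot: [179.8, 0.2, 138.7]
ft_force: [-0.0, -0.0, 0.1]
finger_gap: 85.4
```

```bash
python3 -c "
from h import *
go(500.9,38.4,114,138.6)
s,im=snap('wrist','4.png');print(s['joint_pos'])"
```

```text
t 3.45 pos [503.1  39.3 170.1] rpy [179.75   0.24 138.68] gap 85.4 J1/6 [ -1. -50.]
 rotvec(tool) [0.0043 0.0043 0.0015]  shift now-frame [ 1.3 -2.4 56.1]  shift after-turn [ 1.  -2.1 56.1]
[-1.37846177e+00 -5.64659786e+00  1.04977413e+02  3.39227181e-02
  8.03232941e+01 -5.00689434e+01]
```

View pics/4.png

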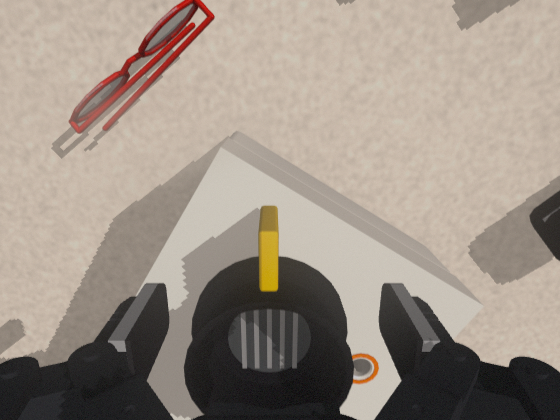

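Fin at (268,250) is centred between the fingers (columns 138–408, middle 273), about 2 mm off to -y as computed. The glasses are clear. I descend and grip.

Emit:
{"op": "play_rows", "data": {"deltas": [[[0.001,-0.002,0.028],[0.004,0.004,0.001],0],[[0,0,0.028],[0,0,0],0],[[0,0,0],[0,0,0],0.3],[[0,0,0],[0,0,0],1],[[0,0,0],[0,0,0],1],[[0,0,0],[0,0,0],1],[[0,0,0],[0,0,0],1]], "force": 25}}

```text
time: 4.38
tool_pos: [510.4, 38.1, 129.9]
tcp_rot: [179.3, 0.9, 138.6]
ft_force: [-4.1, -3.0, -3.2]
finger_gap: 10.9
```

```bash
python3 -c "
from h import *
go(500.9,38.4,114,138.6)"
```

```text
t 4.375 pos [510.4  38.1 129.9] rpy [179.3    0.92 138.61] gap 10.9 J1/6 [ -1. -50.]
 rotvec(tool) [0.0122 0.016  0.0003]  shift now-frame [ 7.6 -6.2 15.7]  shift after-turn [ 7.4 -6.1 15.9]
```

Emit:
{"op": "play_rows", "data": {"deltas": [[[0,0,0],[0,0,0],0],[[0,0,0],[0,0,0],0],[[0,0,0],[0,0,0],0],[[0.007,-0.006,-0.02],[0.012,0.016,0],0],[[0,0,0],[0,0,0],0]]}}

```text
time: 5.0
tool_pos: [501.6, 38.6, 150.7]
tcp_rot: [179.9, 0.1, 138.6]
ft_force: [0.3, -0.3, 0.2]
finger_gap: 85.4
```

```bash
cat >> h.py <<'E'
def fin(s,im,ax=(551.9,-6.6),z=145):
    hsv=cv2.cvtColor(im,cv2.COLOR_RGB2HSV); c=cam('wrist',s)
    m=cv2.inRange(hsv,(20,120,60),(35,255,255)); k,_=cv2.findContours(m,0,2); k=max(k,key=cv2.contourArea)
    P=np.array([ray(c,p[0],z)[:2]-ax for p in k]); m2=np.hypot(*P.T); 
    vx,vy,x0,y0=cv2.fitLine(P.astype(np.float32),cv2.DIST_L2,0,.1,.1).ravel()
    print('fin minrect',cv2.minAreaRect(k),'dir',np.degrees(np.arctan2(vy,vx))%180,'mean ang',np.degrees(np.arctan2(*P.mean(0)[::-1])),'r',m2.min(),m2.max())
E
python3 -c "
from h import *
go(500.9,38.4,114,138.6)
s,im=snap('wrist','5.png'); fin(s,im)
print(cv2 and [proj(cam('wrist',s),(551.9+q*np.cos(np.radians(a)),-6.6+q*np.sin(np.radians(a)),145)).round() for a in (133,138.6) for q in (49,83)])"
```

```text
t 5.0 pos [501.6  38.6 150.7] rpy [1.7988e+02 6.0000e-02 1.3863e+02] gap 85.4 J1/6 [ -1. -50.]
 rotvec(tool) [0.0021 0.001  0.0005]  shift now-frame [ 0.5 -0.7 36.7]  shift after-turn [ 0.4 -0.6 36.7]
fin minrect ((285.6578674316406, 266.4689636230469), (26.043249130249023, 96.2379379272461), 7.305758953094482) dir 140.21738 mean ang 134.24241453092228 r 49.81027447116408 97.75240199866249
[array([283., 316.]), array([291., 250.]), array([272., 315.]), array([272., 249.])]
```

View pics/5.png

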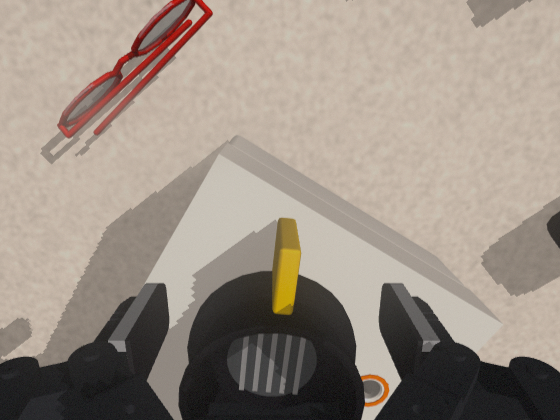

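The earlier descent froze mid-lag and the grip turned the fin to about 133°: its top now runs from (284,312) to (291,250). I re-centre and descend in smaller steps.

Emit:
{"op": "play_rows", "data": {"deltas": [[[0.0005,0.0058,0.002],[0,0,0.095],0],[[0,0,0.012],[0,0,0],0],[[0,0,0.012],[0,0,0],0],[[0,0,0.008],[0,0,0],0],[[0,0,0.003],[0,0,0],0]]}}

```text
time: 5.68
tool_pos: [502.9, 43.1, 106.3]
tcp_rot: [-179.9, -0.1, 133.3]
ft_force: [0.5, 0.0, 0.1]
finger_gap: 85.4
```

```bash
python3 -c "
from h import *
go(505.4,43,114,133.2)"
```

```text
t 5.675 pos [502.9  43.1 106.3] rpy [-1.7991e+02 -1.4000e-01  1.3333e+02] gap 85.4 J1/6 [ -1. -44.]
 rotvec(tool) [-0.0015 -0.0025  0.0023]  shift now-frame [-1.8  1.7 -7.7]  shift after-turn [-1.8  1.8 -7.7]
```

Emit:
{"op": "play_rows", "data": {"deltas": [[[-0.0018,0.0018,-0.007],[0,0,0],0],[[0,0,0],[0,0,0],0],[[0,0,0],[0,0,0],0]]}}

```text
time: 6.05
tool_pos: [506.1, 42.9, 114.3]
tcp_rot: [-179.9, -0.1, 133.4]
ft_force: [0.0, -0.3, -0.9]
finger_gap: 85.5
```

```bash
python3 -c "
from h import *
go(505.4,43,114,133.2)"
```

```text
t 6.05 pos [506.1  42.9 114.3] rpy [-1.7995e+02 -1.1000e-01  1.3336e+02] gap 85.5 J1/6 [ -1. -44.]
 rotvec(tool) [-0.0009 -0.0019  0.0027]  shift now-frame [ 0.5 -0.4  0.3]  shift after-turn [ 0.5 -0.4  0.3]
```

Emit:
{"op": "play_rows", "data": {"deltas": [[[0,0,0],[0,0,0],1],[[0,0,0],[0,0,0],1],[[0,0,0],[0,0,0],1],[[0,0,0],[0,0,0],1],[[0,0,0],[0,0,0],1]], "force": 20}}

```text
time: 6.68
tool_pos: [506.1, 42.7, 114.9]
tcp_rot: [-179.9, -0.1, 133.3]
ft_force: [-2.7, -1.6, 3.5]
finger_gap: 9.8
```

```bash
python3 -c "
from h import *
go(505.4,43,114,133.2)
s,im=snap('wrist','6.png')"
```

```text
t 6.675 pos [506.1  42.7 114.9] rpy [-1.7995e+02 -7.0000e-02  1.3335e+02] gap 9.8 J1/6 [ -1. -44.]
 rotvec(tool) [-0.0009 -0.0013  0.0026]  shift now-frame [ 0.7 -0.3  0.9]  shift after-turn [ 0.7 -0.3  0.9]
```

Emit:
{"op": "play_rows", "data": {"deltas": [[[-0.0002,-0.0047,0],[0,0,-0.07],1],[[-0.0007,-0.0094,0],[0,0,-0.14],1],[[-0.0007,-0.0094,0],[0,0,-0.14],1],[[-0.0007,-0.0094,0],[0,0,-0.14],1],[[0,0,0],[0,0,0],1]]}}

```text
time: 7.35
tool_pos: [487.5, 13.8, 114.9]
tcp_rot: [-179.9, -0.2, 162.2]
ft_force: [-1.3, -1.6, 0.4]
finger_gap: 9.7
```

```bash
cat >> h.py <<'E'
def arc(ax=(551.9,-6.6)):
    s=r.sense(); v=np.array(s['tool_pos'])[:2]-ax; print('r',np.hypot(*v),'ang',np.degrees(np.arctan2(v[1],v[0]))%360,'yaw',s['tcp_rot'][2]%360,'F',np.round(s['ft_force'],1),'z',s['tool_pos'][2],'M',np.round(s['wrist_torque'],2))
E
python3 -c "
from h import *
arc()"
```

```text
r 67.56034548180948 ang 162.4049534900153 yaw 162.15163001682762 F [-1.3 -1.6  0.4] z 114.93099021879175 M [-0.09  0.11 -0.06]
```

Emit:
{"op": "play_rows", "data": {"deltas": [[[-0.0007,-0.0094,0],[0,0,-0.14],1],[[-0.0007,-0.0094,0],[0,0,-0.14],1],[[-0.0007,-0.0094,0],[0,0,-0.14],1],[[-0.0007,-0.0094,0],[0,0,-0.14],1],[[-0.0001,-0.002,0],[0,0,-0.03],1],[[0,0,0],[0,0,0],1]]}}

```text
time: 8.1
tool_pos: [486.6, -25.4, 114.9]
tcp_rot: [180.0, -0.3, -164.3]
ft_force: [-2.4, -1.7, 2.2]
finger_gap: 9.6
```

```bash
python3 -c "
from h import *
arc()"
```

```text
r 67.96549008140632 ang 196.0277247216773 yaw 195.66088340958854 F [-2.4 -1.7  2.2] z 114.93547747970834 M [-0.3   0.32 -0.04]
```

Emit:
{"op": "play_rows", "data": {"deltas": [[[0,-0.0013,0],[0,0,-0.02],1],[[0,0,0],[0,0,0],1],[[0,0,0],[0,0,0],0],[[0,0,0],[0,0,0],0],[[0,0,0],[0,0,0],0],[[0,0,0],[0,0,0],0]]}}

```text
time: 8.85
tool_pos: [487.7, -25.1, 114.9]
tcp_rot: [179.9, -0.2, -163.4]
ft_force: [-0.9, -0.1, 0.1]
finger_gap: 80.6
```

Emit:
{"op": "play_rows", "data": {"deltas": [[[0,0,-0.02],[0,0,0],0],[[0,0,-0.05],[0,0,0],0],[[0,0,-0.06],[0,0,0],0],[[-0.03,0,-0.05],[0,0,0],0],[[-0.03,0,-0.03],[0,0,0],0],[[-0.02,0,0],[0,0,0],0],[[0,0,0],[0,0,0],0]]}}

```text
time: 9.72
tool_pos: [566.5, -1.3, 330.3]
tcp_rot: [179.8, -0.2, -163.4]
ft_force: [-0.6, -0.4, 0.4]
finger_gap: 85.2
```

```bash
python3 - <<'E'
from h import *
go(526,-137,200,180)
s,im=snap('wrist','7.png'); np.save('s7.npy',s,allow_pickle=True)
c=cam('wrist',s)
print('base hole proj',proj(c,(623.7,15.2,100)),'at lug top',proj(c,(623.7,15.2,113.5)))
E
```

```text
t 9.725 pos [566.5  -1.3 330.3] rpy [ 179.85   -0.21 -163.41] gap 85.2 J1/6 [  -5. -112.]
 rotvec(tool) [ 0.0022 -0.004   0.2896]  shift now-frame [  77.1 -118.9  130.3]  shift after-turn [  40.5 -135.7  130.3]
base hole proj [271.93858709 226.00329321] at lug top [271.91259716 230.59496205]
```

View pics/7.png

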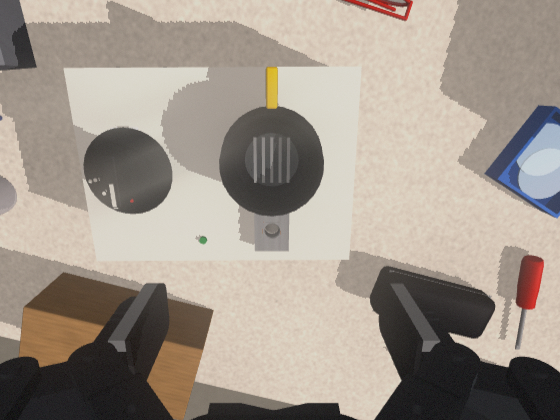

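The lug hole shows at (272,230), against (271.9,230.6) predicted for the base hole, and no orange is visible, so the holes are aligned. Next I locate the blue pins relative to the stand to choose a grasp yaw.

```bash
python3 - <<'E'
from h import *
a=cam('scene');b=cam('side')
for n,c in(('scene',a),('side',b)):
    im=cv2.imread(f'pics/0{n}.png');hsv=cv2.cvtColor(im,cv2.COLOR_BGR2HSV)
    m=cv2.inRange(hsv,(105,150,60),(125,255,255))
    m2=cv2.inRange(hsv,(0,170,80),(6,255,255))|cv2.inRange(hsv,(174,170,80),(180,255,255))
    k,_=cv2.findContours(m,0,2); k2,_=cv2.findContours(m2,0,2)
    for nm,kk in(('blue',k),('red',k2)):
      for q in kk:
        if cv2.contourArea(q)>20:
            x,y,w,h=cv2.boundingRect(q); u=(x+w/2,y+h/2)
            P=ray(c,u,45 if nm=='blue' else 81)
            if abs(P[0]-550)<140 and abs(P[1]+340)<140: print(n,nm,(x,y,w,h),P.round())
E
```

```text
scene blue (195, 173, 8, 23) [ 615. -341.   45.]
scene blue (162, 168, 8, 7) [ 656. -468.   45.]
scene blue (183, 166, 7, 22) [ 623. -400.   45.]
scene blue (243, 148, 6, 22) [ 418. -362.   45.]
scene blue (207, 145, 6, 21) [ 497. -456.   45.]
scene red (219, 156, 5, 13) [ 522. -349.   81.]
side blue (397, 329, 13, 27) [ 505. -452.   45.]
side blue (340, 322, 12, 26) [ 426. -360.   45.]
side blue (411, 285, 12, 26) [ 627. -398.   45.]
side blue (389, 272, 11, 26) [ 619. -339.   45.]
side red (370, 291, 10, 17) [ 522. -353.   81.]
```

Emit:
{"op": "play_rows", "data": {"deltas": [[[0,0,0],[0,0,0.18],0],[[0,0,0],[0,0,0.18],0],[[0,0,0],[0,0,0.18],0],[[0,0,0],[0,0,0.18],0],[[0,0,0],[0,0,0.18],0],[[0,0,0],[0,0,0.18],0],[[0,0,0],[0,0,0.18],0],[[0,0,0],[0,0,0.18],0]]}}

```text
time: 10.78
tool_pos: [557.7, -3.7, 326.0]
tcp_rot: [-179.3, -0.4, 111.3]
ft_force: [-0.4, -0.7, 0.7]
finger_gap: 85.1
```

Emit:
{"op": "play_rows", "data": {"deltas": [[[0,0,0],[0,0,0.18],0],[[0,0,0],[0,0,0.18],0],[[0,0,0],[0,0,0.18],0],[[0,0,0],[0,0,0.18],0],[[0,0,0],[0,0,0.18],0],[[0,0,0],[0,0,0.18],0],[[0,0,0],[0,0,0.18],0],[[0,0,0],[0,0,0.18],0]]}}

```text
time: 11.78
tool_pos: [548.6, -6.0, 321.3]
tcp_rot: [-179.3, 1.2, 25.8]
ft_force: [-0.9, -0.5, -0.7]
finger_gap: 85.3
```

```bash
python3 -c "
from h import *
go(522,-351,250,16.9)"
```

```text
t 11.775 pos [548.6  -6.  321.3] rpy [-179.3     1.21   25.84] gap 85.3 J1/6 [-6. 58.]
 rotvec(tool) [-0.0105  0.022   0.1559]  shift now-frame [-172.8  299.8   71.4]  shift after-turn [-125.8  322.4   71.3]
```

Emit:
{"op": "play_rows", "data": {"deltas": [[[0,0,0],[-0.0105,0.022,0.156],0],[[-0.0105,0.027,0],[0,0,0],0],[[-0.021,0.054,0],[0,0,0],0],[[-0.021,0.054,0.01],[0,0,0],0],[[-0.021,0.054,0.02],[0,0,0],0],[[-0.021,0.054,0.02],[0,0,0],0],[[-0.021,0.054,0.02],[0,0,0],0],[[-0.01,0.02,0],[0,0,0],0]]}}

```text
time: 12.78
tool_pos: [508.6, -351.7, 245.8]
tcp_rot: [-179.7, 0.2, 16.6]
ft_force: [0.5, 0.3, 0.3]
finger_gap: 85.5
```

Emit:
{"op": "play_rows", "data": {"deltas": [[[0,0,0],[0,0,0],0]]}}

```text
time: 12.9
tool_pos: [507.4, -352.8, 245.6]
tcp_rot: [-179.7, 0.2, 16.4]
ft_force: [0.2, 1.1, 0.0]
finger_gap: 85.8
```

```bash
cat >> h.py <<'E'
def pin(s,im,ztop):
    c=cam('wrist',s); hsv=cv2.cvtColor(im,cv2.COLOR_RGB2HSV)
    m=cv2.inRange(hsv,(0,150,60),(8,255,255))|cv2.inRange(hsv,(172,150,60),(180,255,255))
    k,_=cv2.findContours(m,0,2); k=[q for q in k if cv2.contourArea(q)>150]
    for q in k: print('red',cv2.boundingRect(q),cv2.contourArea(q))
    return c,k
E
python3 -c "
from h import *
go(522,-351,150,16.9)
s,im=snap('wrist','8.png'); c,k=pin(s,im,102); np.save('s8.npy',s,allow_pickle=True)
print('pin top proj',proj(c,(522,-351,102)))"
```

```text
t 12.9 pos [ 507.4 -352.8  245.6] rpy [-179.7     0.24   16.41] gap 85.8 J1/6 [-40.  34.]
 rotvec(tool) [-0.0053  0.0042 -0.0086]  shift now-frame [14.9  2.9 95.6]  shift after-turn [14.5  2.5 95.6]
red (268, 160, 24, 26) 410.5
pin top proj [278.68544421 175.23220935]
```

View pics/8.png

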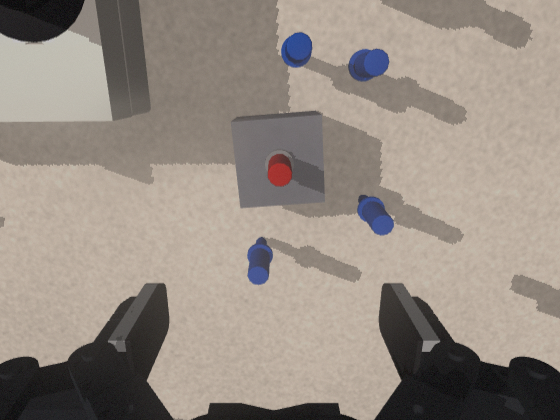

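Red pin in the stand at (280,174), predicted (278.7,175.2). The blue look-alikes are all well outside the finger sweep.

Emit:
{"op": "play_rows", "data": {"deltas": [[[0.015,0.003,0.02],[-0.005,0.004,-0.008],0],[[0,0,0.04],[0,0,0],0],[[0,0,0.03],[0,0,0],0],[[0,0,0.015],[0,0,0],0],[[0,0,0],[0,0,0],0],[[0,0,0],[0,0,0],0]]}}

```text
time: 13.7
tool_pos: [528.3, -343.1, 145.3]
tcp_rot: [179.7, -0.4, 17.4]
ft_force: [-0.2, -0.5, 0.1]
finger_gap: 85.6
```

```bash
python3 -c "
from h import *
s=np.load('s8.npy',allow_pickle=True).item(); print(ray(cam('wrist',s),(280,174),102))
go(523,-351.5,66,16.9)"
```

```text
[ 523.26388442 -351.71636125  102.        ]
t 13.7 pos [ 528.3 -343.1  145.3] rpy [179.7   -0.39  17.42] gap 85.6 J1/6 [-38.  35.]
 rotvec(tool) [ 0.0052 -0.0068  0.0091]  shift now-frame [-8.1  6.  79.3]  shift after-turn [-7.5  6.5 79.3]
```

Emit:
{"op": "play_rows", "data": {"deltas": [[[-0.007,0.006,0.01],[0.005,-0.007,0.009],0],[[0,0,0.02],[0,0,0],0],[[0,0,0.02],[0,0,0],0],[[0,0,0.005],[0,0,0],0],[[0,0,0],[0,0,0],0],[[0,0,0],[0,0,0],0]]}}

```text
time: 14.45
tool_pos: [523.6, -352.4, 87.9]
tcp_rot: [179.9, -0.0, 16.8]
ft_force: [0.4, -0.3, 0.4]
finger_gap: 85.5
```

```bash
python3 -c "
from h import *
go(523.2,-351.7,66,16.9)"
```

```text
t 14.45 pos [ 523.6 -352.4   87.9] rpy [ 1.7992e+02 -2.0000e-02  1.6830e+01] gap 85.5 J1/6 [-39.  35.]
 rotvec(tool) [ 0.0014 -0.0003 -0.0013]  shift now-frame [-0.2 -0.8 21.9]  shift after-turn [-0.1 -0.8 21.9]
```

Emit:
{"op": "play_rows", "data": {"deltas": [[[0,-0.001,0.007],[0,0,0],0],[[0,0,0.007],[0,0,0],0],[[0,0,0.002],[0,0,0],0],[[0,0,0],[0,0,0],0],[[0,0,0],[0,0,0],0]]}}

```text
time: 15.08
tool_pos: [524.1, -351.8, 72.1]
tcp_rot: [179.8, -0.1, 16.8]
ft_force: [-0.5, 0.4, 0.6]
finger_gap: 85.8
```

```bash
python3 -c "
from h import *
go(523.2,-351.7,66,16.9)"
```

```text
t 15.075 pos [ 524.1 -351.8   72.1] rpy [ 1.7982e+02 -9.0000e-02  1.6840e+01] gap 85.8 J1/6 [-39.  35.]
 rotvec(tool) [ 0.0032 -0.0016 -0.001 ]  shift now-frame [-0.8 -0.4  6.1]  shift after-turn [-0.8 -0.4  6.1]
```

Emit:
{"op": "play_rows", "data": {"deltas": [[[-0.001,0,0.005],[0.003,-0.002,0],0],[[0,0,0],[0,0,0],0],[[0,0,0],[0,0,0],1],[[0,0,0],[0,0,0],1],[[0,0,0],[0,0,0],1],[[0,0,0],[0,0,0],1],[[0,0,0],[0,0,0],1]], "force": 40}}

```text
time: 15.95
tool_pos: [523.4, -352.4, 67.5]
tcp_rot: [180.0, -0.0, 16.8]
ft_force: [0.4, 0.1, -0.7]
finger_gap: 18.8
```

```bash
python3 -c "
from h import *
go(523.2,-351.7,66,16.9)"
```

```text
t 15.95 pos [ 523.4 -352.4   67.5] rpy [179.96  -0.    16.84] gap 18.8 J1/6 [-39.  35.]
 rotvec(tool) [ 0.0007 -0.     -0.001 ]  shift now-frame [ 0.  -0.7  1.5]  shift after-turn [ 0.  -0.7  1.5]
```

Emit:
{"op": "play_rows", "data": {"deltas": [[[0,0,-0.015],[0,0,0],1],[[0,0,-0.04],[0,0,0],1],[[0,0,-0.05],[0,0,0],1],[[0,0,-0.04],[0,0,0],1],[[0,0,-0.015],[0,0,0],1],[[0,0,0],[0,0,0],1]]}}

```text
time: 16.7
tool_pos: [523.1, -352.1, 235.2]
tcp_rot: [179.9, -0.0, 16.8]
ft_force: [0.5, -0.4, -0.6]
finger_gap: 19.2
```

Emit:
{"op": "play_rows", "data": {"deltas": [[[0.015,-0.025,0],[0,0,0],1],[[0.03,-0.048,0],[0,0,0],1],[[0.03,-0.048,0],[0,0,0],1],[[0.03,-0.048,0],[0,0,0],1],[[0.03,-0.048,0],[0,0,0],1],[[0.03,-0.048,0],[0,0,0],1],[[0.015,-0.025,0],[0,0,0],1],[[0,0,0],[0,0,0],1]]}}

```text
time: 17.7
tool_pos: [605.9, -10.9, 214.5]
tcp_rot: [-179.2, 1.2, 16.7]
ft_force: [-0.3, -1.0, -0.9]
finger_gap: 19.2
```

```bash
python3 -c "
from h import *
go(623.7,15.2,200,16.9)"
```

```text
t 17.7 pos [605.9 -10.9 214.5] rpy [-179.24    1.24   16.69] gap 19.2 J1/6 [-6. 67.]
 rotvec(tool) [-0.0133  0.0216 -0.0038]  shift now-frame [ 24.8 -19.7  14.2]  shift after-turn [ 24.6 -19.8  14.5]
```

Emit:
{"op": "play_rows", "data": {"deltas": [[[0.01,-0.008,-0.003],[-0.013,0.021,0.004],1],[[0.01,-0.008,0],[0,0,0],1],[[0,0,0],[0,0,0],1],[[0,0,0],[0,0,0],1]]}}

```text
time: 18.2
tool_pos: [620.3, 8.8, 214.6]
tcp_rot: [180.0, 0.2, 16.3]
ft_force: [-1.3, 0.6, -1.3]
finger_gap: 19.0
```

```bash
python3 -c "
from h import *
go(623.7,15.2,180,16.9)"
```

```text
t 18.2 pos [620.3   8.8 214.6] rpy [180.     0.18  16.28] gap 19.0 J1/6 [-4. 70.]
 rotvec(tool) [ 0.      0.0032 -0.0108]  shift now-frame [ 5.2 -5.2 34.6]  shift after-turn [ 5.1 -5.1 34.6]
```

Emit:
{"op": "play_rows", "data": {"deltas": [[[0.005,-0.005,0.008],[0,0.003,-0.01],1],[[0,0,0.012],[0,0,0],1],[[0,0,0.008],[0,0,0],1],[[0,0,0.003],[0,0,0],1],[[0,0,0],[0,0,0],1],[[0,0,0],[0,0,0],1]]}}

```text
time: 18.95
tool_pos: [623.3, 14.2, 180.6]
tcp_rot: [-180.0, 0.1, 16.8]
ft_force: [0.1, -0.6, -0.9]
finger_gap: 18.9
```

```bash
python3 -c "
from h import *
go(623.7,15.2,172,16.9)
s,im=snap('wrist'); c=cam('wrist',s)
P=proj(c,(623.7,15.2,113.5));T=proj(c,np.array(s['tool_pos'])-[0,0,52.5]);print('hole',P,'tip',T)
x,y=int(P[0])-70,min(int(P[1])-70,280)
A=cv2.resize(im[y:y+140,x:x+140],(420,420),interpolation=2)
out=[A]
s2,i2=snap('scene'); p=proj(cam('scene'),(623.7,15.2,113.5)); print('scene hole',p,'tip',proj(cam('scene'),np.array(s['tool_pos'])-[0,0,52.5]),'crop org',x,y)
u,v=p.astype(int); out.append(cv2.resize(i2[v-40:v+30,u-31:u+31],(372,420),interpolation=2))
cv2.imwrite('pics/9.png',np.hstack(out)[:,:,::-1])"
```

```text
t 18.95 pos [623.3  14.2 180.6] rpy [-1.7999e+02  7.0000e-02  1.6810e+01] gap 18.9 J1/6 [-3. 70.]
 rotvec(tool) [-0.0002  0.0012 -0.0016]  shift now-frame [ 0.6 -0.8  8.6]  shift after-turn [ 0.6 -0.8  8.6]
hole [273.90187496 226.95776901] tip [275.34520485 237.2248376 ]
scene hole [271.67504924 227.99279899] tip [271.51593058 223.27533531] crop org 203 156
```

View pics/9.png

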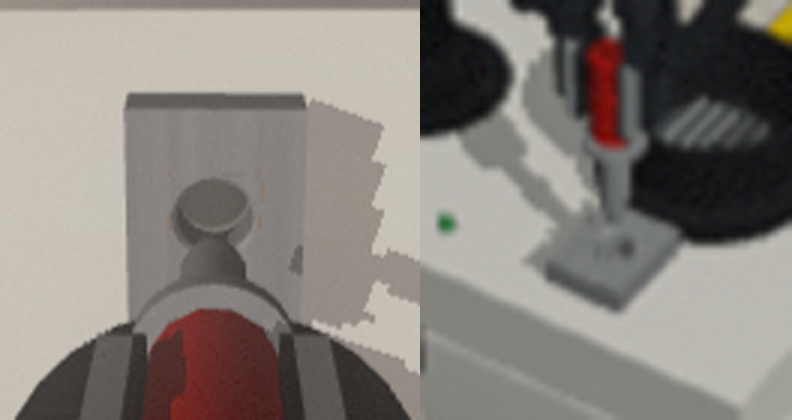

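The hole centre at (273.7,227.7) matches the prediction, and the tip is laterally centred over it (column 273.7). I insert slowly.

Emit:
{"op": "play_rows", "data": {"deltas": [[[0.0006,0,0.007],[0,0.001,0],1],[[0,0,0.007],[0,0,0],1],[[0,0,0.004],[0,0,0],1],[[0,0,0],[0,0,0],1],[[0,0,0],[0,0,0],1]]}}

```text
time: 19.68
tool_pos: [624.0, 14.5, 161.6]
tcp_rot: [-180.0, -0.0, 16.8]
ft_force: [-0.2, -0.7, -0.4]
finger_gap: 19.0
```

```bash
python3 -c "
from h import *
go(623.8,14.6,126,16.9);arc()"
```

```text
t 19.675 pos [624.   14.5 161.6] rpy [-1.7999e+02 -1.0000e-02  1.6810e+01] gap 19.0 J1/6 [-3. 70.]
 rotvec(tool) [-0.0001 -0.0002 -0.0015]  shift now-frame [-0.2 -0.2 35.6]  shift after-turn [-0.2 -0.2 35.6]
r 75.16317971933209 ang 16.278393635723983 yaw 16.811709651244904 F [-0.2 -0.7 -0.4] z 161.55292041537845 M [ 0.02  0.02 -0.01]
```

Emit:
{"op": "play_rows", "data": {"deltas": [[[0,0,0.007],[0,0,0],1],[[0,0,0.007],[0,0,0],1],[[0,0,0.005],[0,0,0],1],[[0,0,0],[0,0,0],1],[[0,0,0],[0,0,0],1]]}}

```text
time: 20.3
tool_pos: [624.1, 14.4, 141.2]
tcp_rot: [-180.0, -0.0, 16.8]
ft_force: [0.2, -0.3, -0.4]
finger_gap: 18.8
```

```bash
python3 -c "
from h import *
go(623.8,14.6,126,16.9);arc()"
```

```text
t 20.3 pos [624.1  14.4 141.2] rpy [-1.800e+02 -1.000e-02  1.681e+01] gap 18.8 J1/6 [-3. 70.]
 rotvec(tool) [-0.0001 -0.0002 -0.0015]  shift now-frame [-0.2 -0.2 15.2]  shift after-turn [-0.2 -0.2 15.2]
r 75.16261752403139 ang 16.252813196769292 yaw 16.812600861056506 F [ 0.2 -0.3 -0.4] z 141.18289087291708 M [ 0.04 -0.06 -0.04]
```

Passing freely (tip about 11 mm below the deck). I go down to the seat.

Emit:
{"op": "play_rows", "data": {"deltas": [[[0,0,0.005],[0,0,0],1],[[0,0,0.005],[0,0,0],1],[[0,0,0.002],[0,0,0],1],[[0,0,0.001],[0,0,0],1],[[0,0,0],[0,0,0],1]]}}

```text
time: 20.92
tool_pos: [624.2, 14.4, 127.5]
tcp_rot: [180.0, -0.0, 16.8]
ft_force: [0.4, -0.1, 0.2]
finger_gap: 19.1
```

Emit:
{"op": "play_rows", "data": {"deltas": [[[0,0,0.002],[0,0,0],1],[[0,0,0.001],[0,0,0],1],[[0,0,0],[0,0,0],1]]}}

```text
time: 21.3
tool_pos: [624.8, 14.3, 126.1]
tcp_rot: [180.0, -0.1, 16.8]
ft_force: [-0.5, 0.1, -0.5]
finger_gap: 19.0
```

Emit:
{"op": "play_rows", "data": {"deltas": [[[0,0,0.002],[0,0,0],1],[[0,0,0.002],[0,0,0],1],[[0,0,0.001],[0,0,0],1]]}}

```text
time: 21.68
tool_pos: [625.5, 13.8, 125.8]
tcp_rot: [179.9, -0.2, 16.8]
ft_force: [-5.4, 0.6, 5.1]
finger_gap: 18.8
```

Contact at the expected height (z 125.8 with 5 N upward). I release and rise.

Emit:
{"op": "play_rows", "data": {"deltas": [[[0,0,0],[0,0,0],0],[[0,0,0],[0,0,0],0],[[0,0,0],[0,0,0],0],[[0,0,0],[0,0,0],0],[[0,0,-0.015],[0,0,0],0],[[0,0,-0.04],[0,0,0],0],[[0,0,-0.05],[0,0,0],0],[[0,0,-0.05],[0,0,0],0]]}}

```text
time: 22.68
tool_pos: [622.0, 14.1, 281.1]
tcp_rot: [-179.9, 0.3, 16.8]
ft_force: [0.5, -0.1, 0.0]
finger_gap: 85.6
```

Emit:
{"op": "play_rows", "data": {"deltas": [[[-0.01,0.02,-0.02],[0,0,0],0],[[-0.01,0.04,0],[0,0,0],0],[[0,0.03,0],[0,0,0],0],[[0,0,0],[0,0,0],0],[[0,0,0],[0,0,0],0]]}}

```text
time: 23.3
tool_pos: [632.2, -79.3, 316.6]
tcp_rot: [179.6, -0.7, 16.9]
ft_force: [0.4, 0.2, -0.4]
finger_gap: 85.4
```

```bash
python3 -c "
from h import *
go(604,-139,250,16.9)
s,im=snap('wrist','10.png'); np.save('s10.npy',s,allow_pickle=True); c=cam('wrist',s)
print('pin top seated',proj(c,(623.8,14.9,160.5)),'collar',proj(c,(623.8,14.9,117.5)))"
```

```text
t 23.3 pos [632.2 -79.3 316.6] rpy [179.64  -0.68  16.91] gap 85.4 J1/6 [-12.  61.]
 rotvec(tool) [ 0.0063 -0.0119  0.0001]  shift now-frame [-45.1  48.5  66.4]  shift after-turn [-44.3  48.9  66.6]
pin top seated [160.57390198 169.14272834] collar [173.65072152 159.88809915]
```

View pics/10.png

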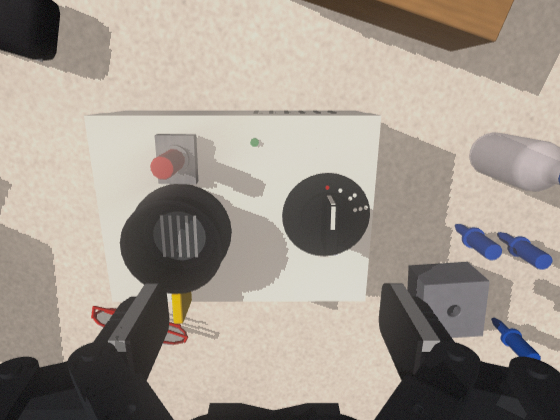

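Pin seated: its red top is at (162,167), predicted (160.6,169.1), with the lug still in line. The stand is empty, and the dial disc is at (326,214) with the red dot at (327,187). Now I measure the dial.

```bash
python3 - <<'E'
from h import *
s=np.load('s10.npy',allow_pickle=True).item(); im=cv2.imread('pics/10.png'); c=cam('wrist',s)
m=cv2.inRange(im,(0,0,0),(75,75,75)); z=np.zeros_like(m); z[165:265,275:375]=m[165:265,275:375]
k,_=cv2.findContours(z,0,2); k=max(k,key=cv2.contourArea); e=cv2.fitEllipse(cv2.convexHull(k)); print(e)
for h in (100,105,109): print(h,ray(c,e[0],h))
D=ray(c,e[0],108)[:2]; y=np.radians(16.9); ux=np.array([np.cos(y),np.sin(y)])
for q in(-25,0,25): print(q,proj(c,[*(D+q*ux),143]).round(1),proj(c,[*(D+q*ux),109]).round(1))
w=cv2.inRange(im,(170,170,170),(255,255,255)); n,l,st,ce=cv2.connectedComponentsWithStats(w[170:260,285:368]); 
for i in range(1,n): print(st[i]+[285,170,0,0,0],ce[i]+[285,170])
rd=ray(c,(327,187),109)[:2]-D; print('red dot ang',np.degrees(np.arctan2(rd[1],rd[0])),np.hypot(*rd))
crop=cv2.resize(im[165:265,275:375],None,fx=5,fy=5,interpolation=2); cv2.imwrite('pics/11.png',crop)
E
```

```text
((325.9659118652344, 214.0594482421875), (80.05130767822266, 86.80110168457031), 71.29984283447266)
100 [ 609.55437492 -142.89167766  100.        ]
105 [ 610.92183095 -141.66343977  105.        ]
109 [ 612.01579578 -140.68084946  109.        ]
-25 [330.1 251.2] [325.1 237.6]
0 [331.4 226.1] [326.1 214.4]
25 [332.7 199.9] [327.2 190.2]
[285 170  83  30 862] [324.46983759 177.39211137]
[339 189   3   4  10] [340.  190.2]
[353 194   3   3   9] [354. 195.]
[349 197   3   3   8] [350.125 197.875]
[332 204   3   1   3] [333. 204.]
[331 207   4  23  89] [332.5505618  218.33707865]
[365 206   3   2   4] [366.  206.5]
[285 233  83  27 623] [318.83627608 253.88924559]
red dot ang 17.542944749759073 28.237012940201286
```

View pics/11.png

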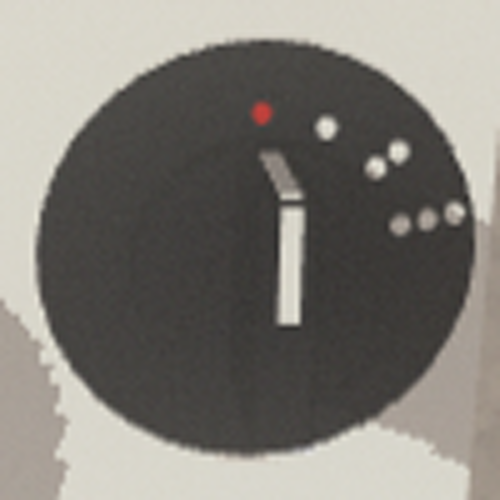

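Pointer end at (333,205), at off in line with the red dot. One dot is at (340,190), two dots around (352,196). The pointer end puts the dial centre at about (608,-141.5). I move above it.

Emit:
{"op": "play_rows", "data": {"deltas": [[[-0.01,0.014,0.02],[0.006,-0.012,0],0],[[-0.015,0.02,0.04],[0,0,0],0],[[-0.01,0.012,0.04],[0,0,0],0],[[0,0,0.02],[0,0,0],0],[[0,0,0],[0,0,0],0],[[0,0,0],[0,0,0],0]]}}

```text
time: 24.1
tool_pos: [607.6, -134.3, 186.7]
tcp_rot: [-179.8, 0.4, 17.2]
ft_force: [-0.5, 0.3, 0.3]
finger_gap: 85.2
```

```bash
python3 -c "
from h import *
go(608,-141.5,116,16.9)"
```

```text
t 24.1 pos [ 607.6 -134.3  186.7] rpy [-179.78    0.45   17.18] gap 85.2 J1/6 [-17.  56.]
 rotvec(tool) [-0.0037  0.0078  0.0049]  shift now-frame [-1.2  7.2 70.7]  shift after-turn [-1.7  7.  70.7]
```

Emit:
{"op": "play_rows", "data": {"deltas": [[[-0.0015,0.007,0.01],[-0.004,0.008,0.005],0],[[0,0,0.015],[0,0,0],0],[[0,0,0.012],[0,0,0],0],[[0,0,0.005],[0,0,0],0],[[0,0,0],[0,0,0],0],[[0,0,0],[0,0,0],0]]}}

```text
time: 24.85
tool_pos: [609.6, -141.9, 143.9]
tcp_rot: [179.9, -0.2, 16.9]
ft_force: [-1.0, 0.6, 0.8]
finger_gap: 85.3
```

```bash
python3 -c "
from h import *
go(608,-141.5,116,16.9)
s,im=snap('wrist'); c=cam('wrist',s); np.save('s12.npy',s,allow_pickle=True)
P=proj(c,(608,-141.5,143)); print('centre',P); y=np.radians(16.9)
print('bar end',proj(c,(608+25*np.cos(y),-141.5+25*np.sin(y),143)),proj(c,(608-25*np.cos(y),-141.5-25*np.sin(y),143)))
cv2.imwrite('pics/12.png',cv2.resize(im[100:400,150:400,::-1],(500,600)))"
```

```text
t 24.85 pos [ 609.6 -141.9  143.9] rpy [179.86  -0.19  16.94] gap 85.3 J1/6 [-18.  55.]
 rotvec(tool) [ 0.0025 -0.0034  0.0007]  shift now-frame [-1.5 -0.9 27.9]  shift after-turn [-1.4 -0.8 27.9]
centre [274.11679071 285.47079485]
bar end [274.0953568  232.70602905] [274.13624596 333.36460269]
```

```bash
python3 -c "
from h import *
im=cv2.imread('pics/12.png'); g=cv2.resize(im,(250,300))
w=cv2.inRange(g,(130,130,130),(255,255,255)); sub=w[80:220,90:160]
n,l,st,ce=cv2.connectedComponentsWithStats(sub)
c=cam('wrist',np.load('s12.npy',allow_pickle=True).item()); 
for i in range(1,n):
  x,y,ww,h,a=st[i]+[240,180,0,0,0]
  if 5<a<3000: print((x,y,ww,h,a),ray(c,(x+ww/2,y),143).round(1))"
```

```text
(np.int64(298), np.int64(196), np.int64(8), np.int64(9), np.int64(50)) [ 650.5 -140.4  143. ]
(np.int64(273), np.int64(212), np.int64(6), np.int64(4), np.int64(14)) [ 640.9 -132.3  143. ]
(np.int64(273), np.int64(219), np.int64(5), np.int64(3), np.int64(9)) [ 637.9 -133.   143. ]
(np.int64(272), np.int64(227), np.int64(9), np.int64(7), np.int64(40)) [ 634.7 -134.5  143. ]
(np.int64(272), np.int64(238), np.int64(10), np.int64(47), np.int64(447)) [ 630.  -136.1  143. ]
(np.int64(240), np.int64(310), np.int64(25), np.int64(10), np.int64(145)) [ 593.2 -135.8  143. ]
(np.int64(291), np.int64(311), np.int64(19), np.int64(9), np.int64(113)) [ 599.  -156.7  143. ]
```

Emit:
{"op": "play_rows", "data": {"deltas": [[[-0.0012,0.0004,0.007],[0.002,-0.003,0],0],[[0,0,0.008],[0,0,0],0],[[0,0,0.005],[0,0,0],0],[[0,0,0.002],[0,0,0],0],[[0,0,0],[0,0,0],0],[[0,0,0],[0,0,0],0]]}}

```text
time: 25.65
tool_pos: [608.8, -142.7, 120.9]
tcp_rot: [180.0, -0.0, 16.9]
ft_force: [-0.4, 0.1, 0.2]
finger_gap: 85.6
```

```bash
python3 -c "
from h import *
go(608.2,-142.5,115,16.9)"
```

```text
t 25.65 pos [ 608.8 -142.7  120.9] rpy [ 1.7996e+02 -5.0000e-02  1.6940e+01] gap 85.6 J1/6 [-18.  55.]
 rotvec(tool) [ 0.0008 -0.0009  0.0007]  shift now-frame [-0.5 -0.4  5.9]  shift after-turn [-0.5 -0.4  5.9]
```

Emit:
{"op": "play_rows", "data": {"deltas": [[[-0.0005,0,0.0035],[0,0,0],0],[[0,0,0],[0,0,0],0],[[0,0,0],[0,0,0],1],[[0,0,0],[0,0,0],1],[[0,0,0],[0,0,0],1],[[0,0,0],[0,0,0],1],[[0,0,0],[0,0,0],1]], "force": 30}}

```text
time: 26.52
tool_pos: [608.8, -143.5, 118.0]
tcp_rot: [179.9, -0.1, 16.9]
ft_force: [0.6, -2.0, 0.5]
finger_gap: 11.6
```

Emit:
{"op": "play_rows", "data": {"deltas": [[[0,0,0],[0,0,0.1],1],[[0,0,0],[0,0,0.15],1],[[0,0,0],[0,0,0.15],1],[[0,0,0],[0,0,0.1],1],[[0,0,0],[0,0,0],1]]}}

```text
time: 27.15
tool_pos: [608.8, -143.4, 118.0]
tcp_rot: [180.0, -0.2, -12.6]
ft_force: [-0.8, -1.1, -0.8]
finger_gap: 11.7
```

```bash
python3 -c "
from h import *
go(608.2,-142.5,117,16.9-51.57);arc()"
```

```text
t 27.15 pos [ 608.8 -143.4  118. ] rpy [ 1.7997e+02 -1.6000e-01 -1.2560e+01] gap 11.7 J1/6 [-18.  85.]
 rotvec(tool) [-0.     -0.0028  0.3859]  shift now-frame [-0.8 -0.7  1. ]  shift after-turn [-1.  -0.4  1. ]
r 148.16910572429964 ang 292.59882889588084 yaw 347.43777413692305 F [-0.8 -1.1 -0.8] z 117.99705308194828 M [-0.01 -0.03  0.01]
```

Emit:
{"op": "play_rows", "data": {"deltas": [[[0,0,0],[0,0,0.12],1],[[0,0,0],[0,0,0.12],1],[[0,0,0],[0,0,0.1],1],[[0,0,0],[0,0,0.02],1],[[0,0,0],[0,0,0],1]]}}

```text
time: 27.78
tool_pos: [608.9, -143.4, 118.0]
tcp_rot: [-180.0, -0.2, -33.0]
ft_force: [-0.9, -0.9, -0.6]
finger_gap: 11.3
```

Emit:
{"op": "play_rows", "data": {"deltas": [[[0,0,0],[0,0,0.03],1],[[0,0,0],[0,0,0],1],[[0,0,0],[0,0,0],0],[[0,0,0],[0,0,0],0],[[0,0,0],[0,0,0],0],[[0,0,0],[0,0,0],0]]}}

```text
time: 28.52
tool_pos: [608.8, -142.9, 117.9]
tcp_rot: [-179.9, -0.1, -34.6]
ft_force: [-0.8, 0.2, 0.4]
finger_gap: 82.5
```

Emit:
{"op": "play_rows", "data": {"deltas": [[[0,0,-0.015],[0,0,0],0],[[0,0,-0.05],[0,0,0],0],[[0,0,-0.05],[0,0,0],0],[[0,0,-0.05],[0,0,0],0],[[0,0,-0.02],[0,0,0],0],[[0,0,0],[0,0,0],0],[[0,0,0],[0,0,0],0]]}}

```text
time: 29.4
tool_pos: [607.9, -142.7, 313.9]
tcp_rot: [-179.9, -0.3, -34.6]
ft_force: [0.2, -0.2, -1.0]
finger_gap: 85.2
```

```bash
python3 - <<'E'
from h import *
s,im=snap('wrist','13.png'); c=cam('wrist',s); print(s['time'],s['tool_pos'],s['tcp_rot'])
D=np.array([608.5,-142.8])
P=proj(c,[*D,143]); print('dial px',P)
def blobs(m,zz,nm,rmax=45):
    n,l,st,ce=cv2.connectedComponentsWithStats(m)
    for i in range(1,n):
        X=ray(c,ce[i],zz)[:2]; v=X-D
        if np.hypot(*v)<rmax and st[i][4]>=4: print(nm,st[i],'ang cw from +x',round(16.9-np.degrees(np.arctan2(v[1],v[0])),1),'r',np.hypot(*v).round(1))
w=cv2.inRange(im,(110,)*3,(255,)*3); blobs(w,143,'white@143'); blobs(w,109,'white@109')
hsv=cv2.cvtColor(im,cv2.COLOR_RGB2HSV)
blobs(cv2.inRange(hsv,(0,120,80),(8,255,255)),109,'red')
ln=max([k for k in cv2.findContours(w,0,2)[0] if 30<cv2.contourArea(k)<600 and np.hypot(*(k.mean(0)[0]-P))<40],key=cv2.contourArea)
q=np.array([ray(c,p[0],143)[:2] for p in ln],np.float32); vx,vy,*_=cv2.fitLine(q,cv2.DIST_L2,0,.1,.1).ravel()
d=np.degrees(np.arctan2(vy,vx)); print('line dir cw',(16.9-d)%180,'length pts',q.min(0),q.max(0))
print('pin top pred',proj(c,(623.8,14.9,160.5)))
m=cv2.inRange(hsv,(0,130,60),(8,255,255))|cv2.inRange(hsv,(172,130,60),(180,255,255))
for k in cv2.findContours(m,0,2)[0]:
    if cv2.contourArea(k)>60: print('red blob',cv2.boundingRect(k))
for nm in('scene','side'):
    _,j=snap(nm); i0=cv2.cvtColor(cv2.imread(f'pics/0{nm}.png'),cv2.COLOR_BGR2RGB)
    x=(cv2.absdiff(j,i0).max(2)>60).astype(np.uint8); n,l,st,ce=cv2.connectedComponentsWithStats(cv2.dilate(x,np.ones((3,3))))
    print(nm,[tuple(map(int,a)) for a in st[1:] if a[4]>40])
E
```

```text
29.4 [ 607.90894089 -142.70408021  313.89030008] [-179.88151962   -0.29452183  -34.57698137]
dial px [274.03653885 184.84978199]
white@143 [     0      0    560    420 171906] ang cw from +x 150.2 r 15.9
white@143 [291 134   5   5  20] ang cw from +x 72.1 r 45.0
white@143 [272 136   5  11  39] ang cw from +x 51.6 r 38.2
white@143 [289 140   4   4  14] ang cw from +x 71.6 r 40.0
white@143 [259 144   4   6  19] ang cw from +x 32.6 r 35.2
white@143 [286 145   4   4  13] ang cw from +x 70.6 r 35.2
white@143 [272 155   5   2   9] ang cw from +x 51.9 r 25.7
white@143 [272 158   5  26 127] ang cw from +x 51.5 r 12.5
white@109 [     0      0    560    420 171906] ang cw from +x 174.6 r 20.7
white@109 [291 134   5   5  20] ang cw from +x 76.3 r 41.8
white@109 [272 136   5  11  39] ang cw from +x 51.6 r 33.7
white@109 [289 140   4   4  14] ang cw from +x 76.2 r 36.3
white@109 [259 144   4   6  19] ang cw from +x 27.3 r 30.9
white@109 [286 145   4   4  13] ang cw from +x 75.7 r 31.0
white@109 [272 155   5   2   9] ang cw from +x 52.0 r 19.8
white@109 [272 158   5  26 127] ang cw from +x 51.1 r 5.2
red [248 154   4   4  13] ang cw from +x 2.1 r 30.4Traceback (most recent call last):
  File "<stdin>", line 13, in <module>
ValueError: max() iterable argument is empty
```

The pointer line sits at 51.5° (0.90 rad), in line with the two dots at 51.6°. A last check of the pin and the bystanders.

```bash
python3 - <<'E'
from h import *
s=r.sense(); im=cv2.cvtColor(cv2.imread('pics/13.png'),cv2.COLOR_BGR2RGB); c=cam('wrist',s); hsv=cv2.cvtColor(im,cv2.COLOR_RGB2HSV)
print('pin top pred',proj(c,(623.8,14.9,160.5)),'bottom',proj(c,(623.8,14.9,117.5)))
m=cv2.inRange(hsv,(0,130,60),(8,255,255))|cv2.inRange(hsv,(172,130,60),(180,255,255))
for k in cv2.findContours(m,0,2)[0]:
    if cv2.contourArea(k)>60: print('red blob',cv2.boundingRect(k))
for nm in('scene','side'):
    _,j=snap(nm,'14'+nm+'.png'); cc=cam(nm); print(nm,'pin mid pred',proj(cc,(623.8,14.9,139.5)))
    for f in(f'pics/0{nm}.png',f'pics/14{nm}.png'):
        h=cv2.cvtColor(cv2.imread(f),cv2.COLOR_BGR2HSV)
        for col,lo,hi in(('r',(0,150,80),(6,255,255)),('b',(105,150,60),(125,255,255))):
            print(f,col,sorted(cv2.boundingRect(k) for k in cv2.findContours(cv2.inRange(h,lo,hi),0,2)[0] if cv2.contourArea(k)>20))
E
```

```text
pin top pred [119.28849551 273.269171  ] bottom [136.27942475 253.00609946]
red blob (229, 343, 83, 50)
red blob (109, 262, 21, 19)
scene pin mid pred [271.51878442 219.96701096]
pics/0scene.png r [(219, 156, 6, 13), (374, 341, 20, 32)]
pics/0scene.png b [(162, 168, 8, 7), (183, 166, 7, 22), (195, 173, 8, 23), (207, 145, 6, 21), (243, 148, 6, 22), (376, 276, 61, 49)]
pics/14scene.png r [(268, 211, 8, 18), (374, 341, 20, 32)]
pics/14scene.png b [(162, 168, 8, 7), (183, 166, 7, 22), (195, 173, 8, 23), (207, 145, 6, 21), (243, 148, 6, 22), (376, 276, 61, 49)]
side pin mid pred [298.17787364 185.34602535]
pics/0side.png r [(140, 83, 69, 21), (216, 157, 15, 15), (370, 291, 10, 17)]
pics/0side.png b [(0, 44, 37, 80), (142, 91, 67, 22), (174, 175, 40, 31), (340, 322, 12, 26), (389, 272, 11, 26), (397, 329, 13, 27), (411, 285, 12, 26), (421, 232, 10, 10)]
pics/14side.png r [(140, 83, 69, 21), (216, 157, 15, 15), (296, 178, 6, 15)]
pics/14side.png b [(142, 91, 67, 22), (174, 175, 40, 31), (340, 322, 12, 26), (389, 272, 11, 25), (397, 329, 13, 26), (411, 285, 12, 26), (421, 232, 10, 10)]
```

```bash
python3 -c "
from h import *
print(r.hand_in())"
```

```text
the job is handed in; nothing more can be done
None
```

The job is done in the order asked and was handed in at about 29.5 s. I turned the bowl by its fin until the holes lined up, pushed the red pin down until its collar met the lug, then turned the fan dial two clicks clockwise and let go.

**Last checks**
- **Pin:** the gripper felt about 5 N upward at the expected seated height. The red handle then showed within 1 pixel of its seated position in the scene and side views.
- **Dial:** the pointer measured 51.5° (0.90 rad) from off, in line with the two dots at 51.6°.
- **Bystanders:** the blue look-alike pins, the tray and the screwdriver show at the same pixels as at the start, to within a pixel. I did not compare the bottle, case or glasses against the first pictures; the arm never went near them, and the glasses still showed in front of the warmer in the later wrist views.
- **Robot:** the gripper ended open, about 170 mm above the dial, touching nothing.

**What went wrong**
- My first grip on the fin closed before the arm had settled and turned the bowl about 5° the wrong way. I released, measured again and gripped it afresh.
- The picture I tried to view just before gripping the dial went over the 12-picture limit. From there I checked by pixel measurements only.

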